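# Lever the bench grinder up onto its spring rest

### The job

Lay the pry bar over the ridge of the fulcrum block and slide its tip in under the front edge of the grinder's plate until it gently butts against the cross-brace underneath. Press the handle down to lever the plate up, just far enough for the tongue of the spring rest to spring in below it by itself, then let the plate down gently onto the tongue and leave the bar lying there. Lift with the bar only: do not touch, shove or drop the grinder, do not touch the rest, and leave the other things on the bench alone.

Things in the scene. Friction and masses are not known exactly. Their poses are not given: they have to be found in the camera images.
- grinder: Grey bench grinder, 4.8 to 7.5 kg, loose on the bench, on a dark steel plate 200 (x) by 180 (y) by 10 mm with two skids 24 wide, 64 high, 180 long at x = -85 and +85 mm; the front (-y) is open between them. Motor and wheels reach 210 mm high, inside the plate's outline. Origin: centre of the footprint at bench height; y from front to back. Levered up, it tips about the skids' back ends.
- plate_edge (a point): Middle of the lower front edge of the grinder's plate: 90 mm in front of the grinder's origin (-y), 64 mm up. Axes as the grinder's. Under the plate a steel cross-brace runs from skid to skid, 34 to 64 mm above the bench, bolted in slots: its front face is anywhere from 23 to 37 mm behind this edge, known only by feel. Pushing it with more than 25 N is too hard.
- bracket: Aluminium bracket of the spring rest, screwed to the bench in front of the plate, 52 mm to the right (grinder's +x) of the grinder's middle, aligned with it: 50 mm wide (x), reaching to 67 mm in front of its origin (-y), 72 mm high. Origin at bench height, 1.5 mm in front of the plate's front edge. y points towards the plate.
- rest (a joint): Slide of the rest's tongue on the bracket, in m, growing as it moves under the plate (+y). 0 is drawn back; at the start a spring of about 7 N holds it against the plate's edge at about 0.0015. When the edge is lifted over it (some 7 mm) it springs in to 0.020 within 0.5 s.
- rest_nose (a point): Top of the front end of the rest's steel tongue, which is 30 mm wide and 52 mm long; its top is 70 mm above the bench, that is 6 mm above the plate's underside at the start.
- fulcrum: Loose plain steel block, 0.9 kg, standing in front of the plate: 50 mm (x) by 40 mm (y), 34 mm high, with a half-round ridge of 10 mm radius along x on top. Its ridge is 42 to 54 mm in front of the plate's edge. Origin: centre of its underside.
- fulcrum_ridge (a point): Middle of the top line of the fulcrum's ridge, 44 mm above the bench. A level bar on it has its top 4 mm below the plate's underside.
- pry_bar: Straight steel pry bar lying on the bench, 300 mm long (y), 20 wide (x), 16 high, 0.45 kg. Origin: centre of its underside, centre of mass within 15 mm of it. y points to the chisel tip, whose last 40 mm are stepped from below to 12, then 8 mm thick (top flat). Other end: black rubber grip, 22 mm wide, 90 long.
- bar_tip (a point): Middle of the upper edge of the chisel tip's end: 150 mm from the bar's origin (+y), 16 mm above its underside. Axes as the bar's.
- bar_handle (a point): Top of the bar's rubber grip, where to press: 135 mm from the bar's origin (-y), 16 mm above its underside. Let go with its tip under the plate, the bar stays on the fulcrum, this point sinking about 10 mm until the tip bears on the plate. Lifting then takes 5 to 20 N down here, through 8 to 35 mm.
- screw_jar: Bystander: glass jar, 56 mm across, 65 mm high. Origin at the centre of its foot.
- wrench: Bystander: flat wrench, 170 mm long, lying on the bench. Origin at the middle of its underside.
- screwdriver: Bystander: screwdriver, 190 mm long, lying on the bench. Origin at the middle of its underside.
There are look-alikes about, which are no part of the job. Leave any red look-alike of the fulcrum alone.

How it is judged (in metres and radians):
On the way, in this order (a step that is already met when the one before it is completed fails the run):
1. the bar's tip is under the plate and butts against the cross-brace (more than 0.5 N) with the bar above the fulcrum block (contact force between pry_bar and brace above 0.5 N and y of bar_tip in the frame of plate_edge above 0.015 m and x of fulcrum_ridge in the frame of pry_bar between -0.03 and 0.03 m), for 0.1 s.
2. the plate's front is levered up by the bar bearing on the fulcrum block (angle between grinder's own z axis and vertical above 0.03 rad and contact force between pry_bar and fulcrum above 10 N and contact force between pry_bar and grinder above 8 N), for 0.1 s.
At the end, for the whole second after the job is handed in: The grinder stands still with its plate's front edge resting on the rest's tongue (tongue out by more than 10 mm, carrying more than 8 N, grinder tilted by 0.022 to 0.05 rad), and the bar lies still on the fulcrum block, its tip still at least 5 mm under the plate (value of joint rest above 0.01 m and contact force between grinder and bracket above 8 N and angle between grinder's own z axis and vertical between 0.022 and 0.05 rad and linear speed of grinder below 0.01 m/s and linear speed of pry_bar below 0.02 m/s and contact force between pry_bar and fulcrum above 0.5 N and y of bar_tip in the frame of plate_edge above 0.005 m); the robot touches nothing.
It fails at once if the cross-brace is pushed by the bar with more than 25 N (contact force between pry_bar and brace above 25 N).
It fails at once if the grinder is lifted much too far (tilted by more than 0.07 rad, 12 mm at the front) or shoved along by more than 12 mm (angle between grinder's own z axis and vertical above 0.07 rad or distance of grinder from where it was at the start of the episode above 0.012 m).
It fails at once if the grinder is dropped or jerked (turns faster than 0.6 rad/s) (angular speed of grinder above 0.6 rad/s).
It fails at once if the robot touches the grinder or the spring rest (contact force between any of the fingers, the arm and grinder above 2 N or contact force between any of the fingers, the arm and bracket above 2 N).
It fails at once if a bystander is moved by more than 25 mm (distance of any of screw_jar, wrench, screwdriver from where it was at the start of the episode above 0.025 m).
It also fails if it takes over 72 s, if anything falls off the work surface, if the arm or the gripper's body presses on something with over 40 N, if the wrist force passes 120 N, or if a joint passes its speed limit or range.

### The arm

A 6-joint arm with a two-finger parallel gripper is mounted at the origin on the work surface. World frame = base frame: x ahead of the robot, y to its left, z up, the work surface at z = 0. Lengths are in m, angles in degrees, forces in N, time in s.
With the tool pointing down it reaches from about 0.275 to 0.825 m from the base axis. Payload 5.2 kg.
Tool frame: the origin (TCP) lies between the finger pads; the fingertips stand 8 mm ahead of it and the grasp point (between the pads) lies 11 mm behind it; y points along the fingers, x is the direction in which the jaws open and shut, and the axes are right-handed (so a half turn about y gives the same grasp; the last joint's range is limited). The gripper opens to 93 mm and grips with 3 to 60 N. Pads are 15 mm wide; open, the fingers measure 128 mm over their backs; the gripper's body (75 mm by 188 mm) begins 65 mm behind the grasp point.
Start: joints at [53.64, 14.817, 87.949, -0, 77.235, -11.62], TCP at [0.23, 0.5, 0.227] pointing down, gripper open.
Joint ranges: [-179.93, 179.93], [-52.35, 119.4], [10.71, 147.94], [-69.91, 249.91], [12.55, 155.21], [-178.61, 178.61]. Speed limits (degrees/s): [147.25, 147.25, 180, 180, 180, 180].

### API

Orientations are given as [roll, pitch, yaw] about the fixed x, y, z axes, in that order (R = Rz(yaw) Ry(pitch) Rx(roll)).
In Python, from workcell import robot gives the robot as it stands. The module is installed in compiled form; this text tells all that it offers.
- The arm moves only by the tool apply_moves, never from a script. Its argument "series" is one flat list of numbers, 7 for each row, row after row: the finger opening in mm, from 0 to 93, then the shift along the tool's x, y, z in units of 50 mm (1.0 is 50 mm), then the turn, a rotation vector about the tool's x, y, z in degrees. A call has 1 to 8 rows; each row shifts and turns the commanded pose from where the row before left it, along the tool's axes as they then stand; what a row does not reach is not made up. A row lasts 1/8 s, in which the tool goes at most 62.5 mm and 10.7 degrees, less where a joint would pass 70% of its speed; a pose out of reach is approached as far as the arm can. A call is refused whole if a number of a shift passes 1 or a number of a turn 10.7, either way. A call with a gripper value outside its range is refused whole. The fingers move at their own pace and stop on an object; "newtons" is the grip in N (left out, the last holds). Time passes only in rows, so rows that do not move let the fingers close. It gives the time, the measured TCP pose, the force and the opening at its end, in the units of the state.
- robot.sense(): the state, without advancing time (a new reading comes with each control period).
- robot.grab_frame(name): name is "scene" or "top" or "wrist"; returns a dict with "pixels" (384x512x3 uint8, red, green, blue), "vertical_fov" (degrees; the focal length in pixels is half the picture's height over the tangent of half this angle, whatever the lens; pixels are square), "cx", "cy" (the principal point, pixels), "extrinsics" (4x4, takes a point from camera to world coordinates). Camera axes: x right, y down, z forward; pixel columns grow to the right and rows downward; lengths in m; the calibration is good to about 2 mm. A picture is of the moment at which its call begins. There is no depth.
- robot.sign_off(): hands the job in, once; it reports no verdict.
The state is a dict: "time_s": time; "joints": joint angles; "qd": joint speeds; "joint_torque": joint torques, N m; "tcp_pos": TCP position; "tcp_rot": TCP orientation; "contact_force": force on the tool from outside, world axes, zero at the start; "wrist_torque": the same for the moment, N m; "finger_gap": opening from 0.0 (shut) to 1.0 (fully open).
Only numpy, scipy, OpenCV 4.12 (cv2) and the standard library are available. Lean on these libraries where they do the work, as an engineer would, in place of code of your own. Each camera call takes 0.05 s, during which the arm holds its last target.

## Working session

There is one attempt and no reset: what is moved stays moved. The work goes in short steps, Python scripts to look and compute and a tool call to move; the robot and the scene stay as the last step left them, time stands still between calls to the robot, and variables do not carry over. Pictures are saved under pics/ and viewed, and the job is handed in when it is done.

Besides the shell and the picture viewer there is one more tool, called after "Call:" as name(argument=value, ...) on one line, values as JSON. apply_moves: Moves the arm, as the interface text tells. Its arguments: {"type":"object","properties":{"series":{"type":"array","items":{"type":"number"}},"newtons":{"type":"number"}},"required":["series"]}

```bash
mkdir -p pics
cat > h.py <<'E'
import numpy as np, cv2
from workcell import robot
def grab(n,save=None):
    f=robot.grab_frame(n)
    if save: cv2.imwrite('pics/'+save+'.png',f['pixels'][:,:,::-1])
    return f
def foc(f): return f['pixels'].shape[0]/2/np.tan(np.radians(f['vertical_fov'])/2)
def ray(f,u,v):
    d=np.array([(u-f['cx'])/foc(f),(v-f['cy'])/foc(f),1.]);E=np.array(f['extrinsics'])
    return E[:3,3],E[:3,:3]@d
def onz(f,u,v,z):
    o,d=ray(f,u,v);return o+d*(z-o[2])/d[2]
def proj(f,p):
    E=np.array(f['extrinsics']);c=E[:3,:3].T@(np.array(p)-E[:3,3]);return c[:2]/c[2]*foc(f)+[f['cx'],f['cy']]
E
python3 - <<'E'
from h import *
import pickle
d={}
for n in('scene','top','wrist'):
    f=grab(n,n+'0');d[n]=f;print(n,f['vertical_fov'],f['cx'],f['cy'],np.round(f['extrinsics'],3).tolist())
pickle.dump(d,open('f0.pkl','wb'))
print(robot.sense())
E
```

```text
scene 44.52516941723615 254.2069045357808 195.92341599280365 [[0.6, 0.534, -0.596, 1.265], [0.8, -0.411, 0.437, -0.527], [-0.011, -0.739, -0.674, 0.829], [0.0, 0.0, 0.0, 1.0]]
top 55.93961892212178 259.9520038083415 192.18848491212864 [[0.018, -0.986, 0.167, 0.446], [-0.999, -0.024, -0.031, -0.02], [0.035, -0.166, -0.986, 0.826], [0.0, 0.0, 0.0, 1.0]]
wrist 65.75708613530257 257.1951064143119 194.2857328053446 [[0.418, 0.869, 0.266, 0.155], [0.908, -0.399, -0.124, 0.534], [-0.002, 0.293, -0.956, 0.384], [0.0, 0.0, 0.0, 1.0]]
{'time_s': 0.15, 'joints': array([ 5.36395219e+01,  1.48492901e+01,  8.79947982e+01, -7.16955614e-05,
        7.72353250e+01, -1.16198444e+01]), 'qd': array([ 0.01476503, -0.16526593, -0.25974209,  0.0886945 ,  0.02428476,
        0.06517263]), 'joint_torque': array([ 1.94384018e-03, -4.37647426e+01, -2.84233564e+01,  7.20318686e-02,
        3.80686729e-02, -1.00403167e-04]), 'tcp_pos': array([0.22992205, 0.49919829, 0.22602537]), 'tcp_rot': array([-8.99840732e+01,  7.77998924e-02,  6.52593930e+01]), 'contact_force': array([ 0.28942141, -0.63948645, -0.05181405]), 'wrist_torque': array([-0.00489421,  0.00628886, -0.01475321]), 'finger_gap': 1.000009577390716}
```

View pics/scene0.png

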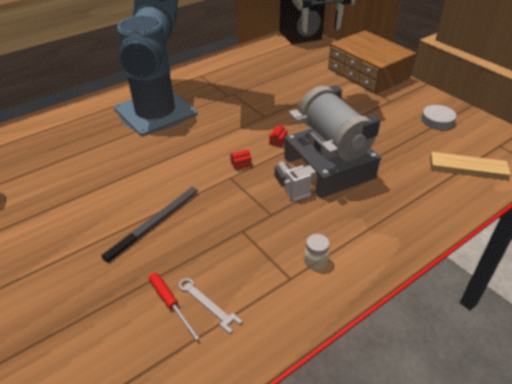

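View pics/top0.png

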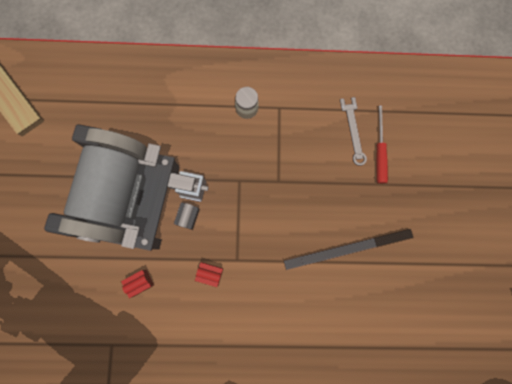

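View pics/wrist0.png

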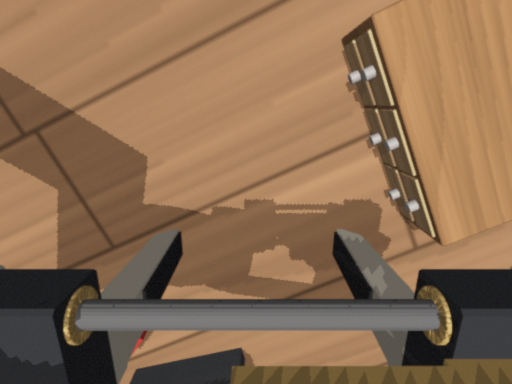

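Run:
```python
from h import *
import pickle
d=pickle.load(open('f0.pkl','rb'))
t=d['top']['pixels'][:,:,::-1]
cv2.imwrite('pics/c1.png',cv2.resize(t[120:270,30:230],None,fx=4,fy=4,interpolation=cv2.INTER_CUBIC))
cv2.imwrite('pics/c2.png',cv2.resize(t[215:285,270:425],None,fx=5,fy=5,interpolation=cv2.INTER_CUBIC))
s=d['scene']['pixels'][:,:,::-1]
cv2.imwrite('pics/c3.png',cv2.resize(s[80:220,220:390],None,fx=4.2,fy=4.2,interpolation=cv2.INTER_CUBIC))
```

```text
(no output)
```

View pics/c1.png

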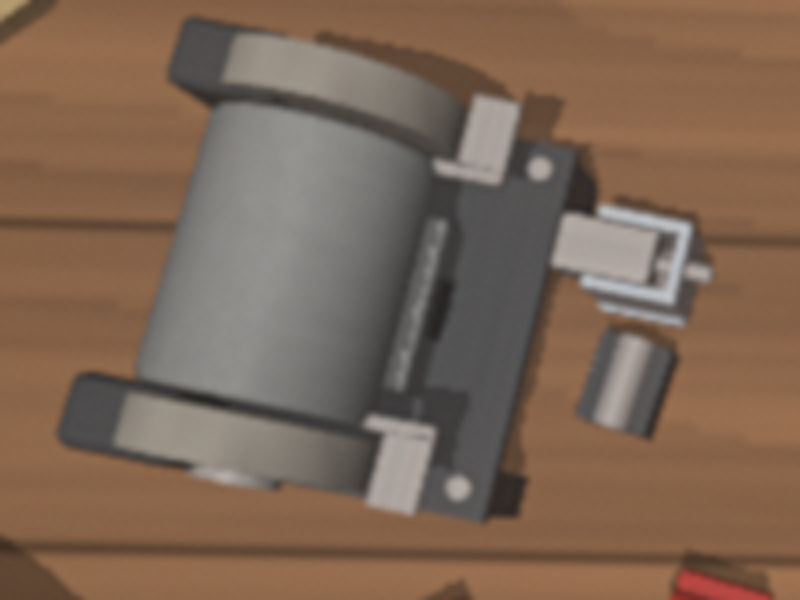

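View pics/c2.png

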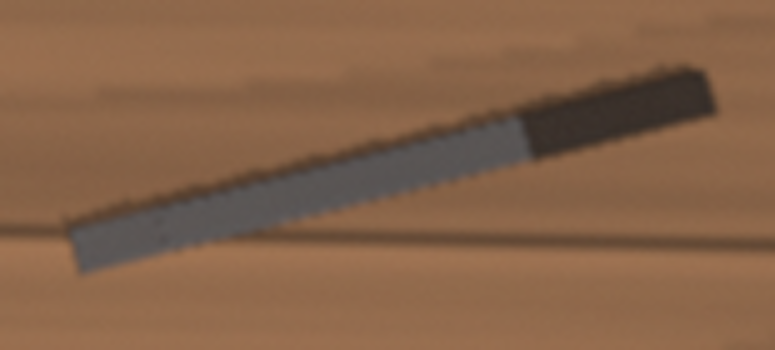

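View pics/c3.png

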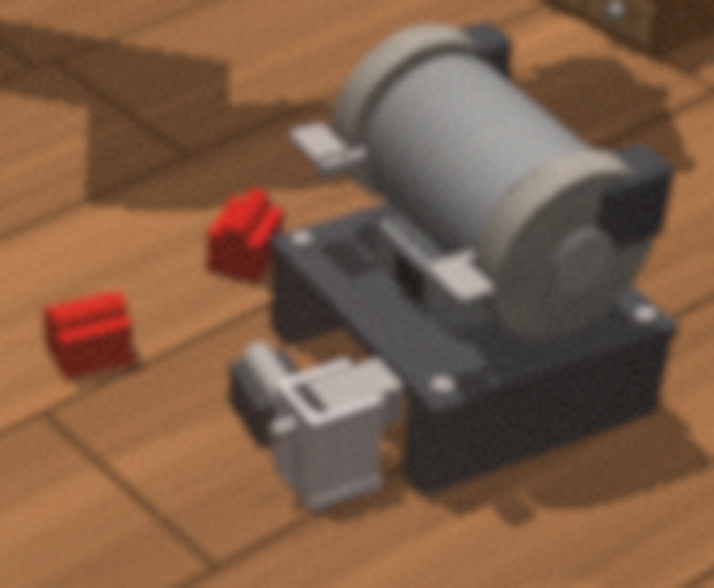

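Run:
```python
from h import *
import pickle
d=pickle.load(open('f0.pkl','rb'));f=d['top']
c1=lambda u,v,z:onz(f,30+u/4-.4,120+v/4-.4,z)
c2=lambda u,v,z:onz(f,270+u/5-.4,215+v/5-.4,z)
A=c1(580,148,.074);B=c1(487,520,.074)
print('plate',A,B,np.linalg.norm(A-B))
gx=(A-B)/np.linalg.norm(A-B); print('grinder yaw',np.degrees(np.arctan2(gx[1],gx[0])))
for n,p,z in[('brk',(690,225),.072),('brk2',(672,303),.072),('brk3',(580,282),.072),('brk4',(597,207),.072),('tongR',(563,212),.07),('tongL',(552,262),.07),('ridgeR',(632,335),.044),('ridgeL',(612,432),.044),('fulTR',(677,352),.034),('fulBR',(651,437),.034),('fulBL',(578,415),.034)]:
    P=c1(*p,z);r=P-(A+B)/2;gy=np.array([-gx[1],gx[0],0]);print(n,P.round(4),'grinder rel edge',r@gx,r@gy)
q=[c2(*p,.016) for p in[(67,228),(80,273),(703,66),(716,113),(523,113),(535,160)]]
for x in q:print(x.round(4))
T=(q[0]+q[1])/2;H=(q[2]+q[3])/2;v=T-H;print('bar',T,H,np.linalg.norm(v),'yaw of y',np.degrees(np.arctan2(v[1],v[0])),(T+H)/2)
```

```text
plate [0.64524468 0.13951401 0.074     ] [0.44912419 0.17525425 0.074     ] 0.19935047442606274
grinder yaw -10.328024790884797
brk [0.6054 0.0797 0.072 ] grinder rel edge 0.07115774040604772 -0.06598443125453317
brk2 [0.5633 0.0872 0.072 ] grinder rel edge 0.028442973306088654 -0.0661203328375149
brk3 [0.5733 0.1358 0.072 ] grinder rel edge 0.029583042039301264 -0.016563700828479116
brk4 [0.6138 0.1292 0.072 ] grinder rel edge 0.07062509061092702 -0.015820041568221806
tongR [0.6111 0.1473 0.07  ] grinder rel edge 0.0646784597813422 0.0015382807582068083
tongL [0.584  0.1515 0.07  ] grinder rel edge 0.0372737021727209 0.0007673129789154476
ridgeR [0.5496 0.1119 0.044 ] grinder rel edge 0.010544790297089098 -0.044276443837056215
ridgeL [0.497  0.1199 0.044 ] grinder rel edge -0.04264355658374273 -0.04588871936971919
fulTR [0.5421 0.0886 0.034 ] grinder rel edge 0.0073460296507361625 -0.06855549114208145
fulBR [0.4954 0.1005 0.034 ] grinder rel edge -0.040755358498949054 -0.06524205530397134
fulBL [0.5065 0.1405 0.034 ] grinder rel edge -0.03701522896280443 -0.02390830650088043
[ 0.4317 -0.0991  0.016 ]
[ 0.4123 -0.105   0.016 ]
[ 0.509  -0.3878  0.016 ]
[ 0.488  -0.3927  0.016 ]
[ 0.4862 -0.3045  0.016 ]
[ 0.4654 -0.3092  0.016 ]
bar [ 0.42199598 -0.10202702  0.016     ] [ 0.4984958  -0.39028097  0.016     ] 0.29823239940813184 yaw of y 104.86312356430837 [ 0.46024589 -0.246154    0.016     ]
```

Call:
apply_moves(series=[93,-0.9,0,-0.8,0,0,0,93,-0.9,0,-0.8,0,0,0,93,-0.9,0,-0.8,0,0,0,93,-0.9,0,-0.8,0,0,0,93,-0.9,0,-0.8,0,0,0,93,-0.9,0,-0.8,0,0,0,93,-0.9,0,-0.8,0,0,0,93,-0.9,0,-0.8,0,0,0], newtons=40)

```text
time_s: 1.15
tcp_pos: [0.3703, 0.0368, 0.2268]
tcp_rot: [-90.0, -0.0, 65.3]
contact_force: [0.9, -1.1, 0.0]
finger_gap: 1.001
```

Call:
apply_moves(series=[93,-0.9,0,-0.8,0,0,0,93,-0.9,0,-0.8,0,0,0,93,-0.9,0,-0.8,0,0,0,93,0,0,0,0,10.5,0,93,0,0,0,0,10.5,0,93,0,0,0,0,10.5,0,93,0,0,0,0,10.5,0,93,0,0,0,0,8.4,0])

```text
time_s: 2.15
tcp_pos: [0.4224, -0.1341, 0.2264]
tcp_rot: [-90.0, 0.0, 14.6]
contact_force: [-0.4, -0.0, 0.7]
finger_gap: 1.002
```

Run:
```python
from h import *
grab('wrist','w1');grab('top','t1');s=robot.sense();print(s['time_s'],s['tcp_pos'],s['tcp_rot'],s['contact_force'])
```

```text
2.25 [ 0.42242513 -0.1340685   0.22644752] [-8.99788937e+01  2.01302962e-02  1.48021609e+01] [ 0.33674439 -0.13001912  0.48596538]
```

View pics/w1.png

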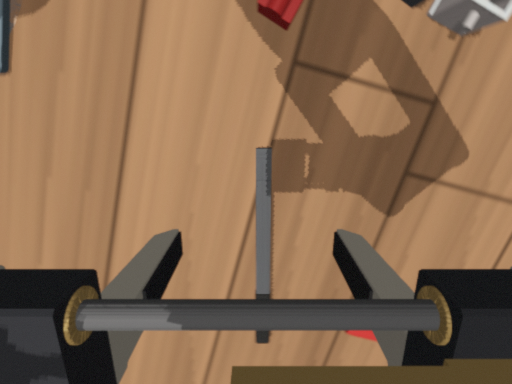

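View pics/t1.png

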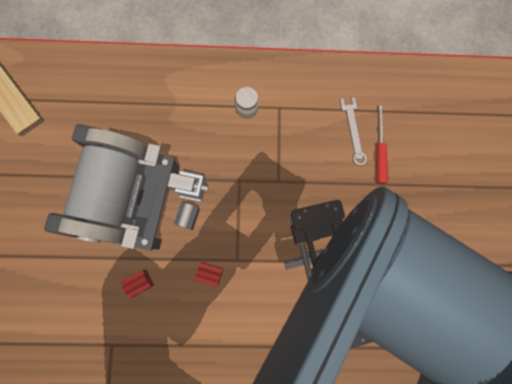

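Run:
```python
from h import *
f=grab('wrist')
a=onz(f,264,148,.016);b=onz(f,263,290,.016);v=b-a
print(a,b,np.degrees(np.arctan2(-v[1],-v[0])))
s=robot.sense()
R=cv2.Rodrigues(np.zeros(3))[0]
from scipy.spatial.transform import Rotation as Q
R=Q.from_euler('xyz',s['tcp_rot'],degrees=True).as_matrix()
for g in ([.4667,-.2703,.2264],):
    print((R.T@(np.array(g)-s['tcp_pos'])/.05).round(3))
print(R.round(3))
```

```text
[ 0.42274911 -0.10402719  0.016     ] [ 0.47484061 -0.30130893  0.016     ] 104.79115519303858
[ 1.49e-01  1.00e-03 -2.86e+00]
[[ 0.966 -0.    -0.259]
 [ 0.259  0.     0.966]
 [-0.    -1.     0.   ]]
```

Call:
apply_moves(series=[93,0.05,0,-0.95,0,0,0,93,0.05,0,-0.95,0,0,0,93,0.05,0,-0.96,0,0,0,93,0,0.9,0,0,0,0,93,0,0.9,0,0,0,0,93,0,0.9,0,0,0,0,93,0,0.8,0,0,0,0,60,0,0.6,0,0,0,0])

```text
time_s: 3.3
tcp_pos: [0.4659, -0.2699, 0.0197]
tcp_rot: [-89.9, 0.1, 15.1]
contact_force: [0.9, 0.0, -0.1]
finger_gap: 0.93
```

Call:
apply_moves(series=[60,0,0.18,0,0,0,0,40,0,0,0,0,0,0,30,0,0,0,0,0,0,10,0,0,0,0,0,0,10,0,0,0,0,0,0,10,0,0,0,0,0,0,10,0,0,0,0,0,0])

```text
time_s: 4.18
tcp_pos: [0.4666, -0.2705, 0.0128]
tcp_rot: [-90.0, -0.0, 14.9]
contact_force: [0.2, 0.4, 1.6]
finger_gap: 0.21
```

Call:
apply_moves(series=[0,0,0,0,0,0,0,0,0,-0.2,0,0,0,0,0,0,-0.4,0,0,0,0,0,0,-0.5,0,0,0,0,0,0,-0.5,0,0,0,0,0,0,-0.4,0,0,0,0,0,0,0,0,0,0,0], newtons=60)

```text
time_s: 5.05
tcp_pos: [0.4672, -0.271, 0.1141]
tcp_rot: [-90.1, -0.1, 14.9]
contact_force: [0.1, -0.4, -4.9]
finger_gap: 0.207
```

Run:
```python
from h import *
f=grab('wrist','w2');s=robot.sense();print(s['time_s'],s['tcp_pos'],s['tcp_rot'],s['contact_force'],s['wrist_torque'],s['finger_gap'])
f=grab('scene','s2');f=grab('top','t2')
```

```text
5.1 [ 0.46653629 -0.27050142  0.11285839] [-9.00370225e+01 -2.10836252e-02  1.48582181e+01] [ 0.30483876 -0.13847018 -4.84951205] [-0.17172798  0.01127704  0.07451876] 0.20727196440092097
```

View pics/w2.png

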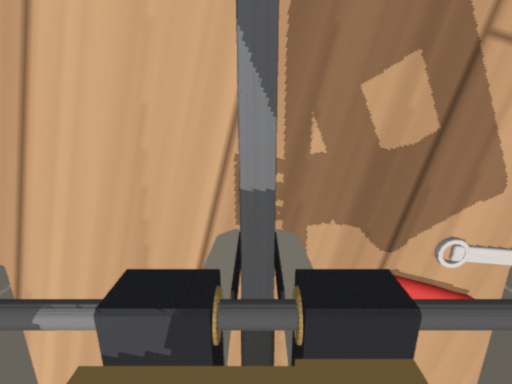

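View pics/s2.png

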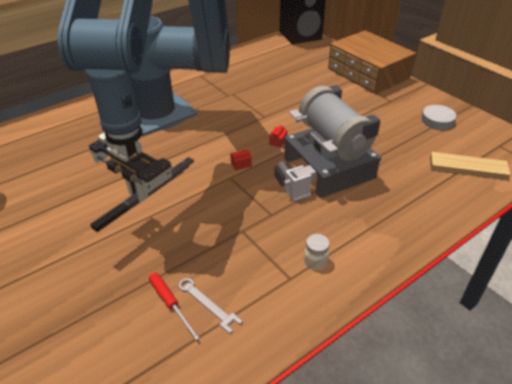

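Run:
```python
from h import *
s=cv2.imread('pics/s2.png')[130:240,80:210];t=cv2.imread('pics/t2.png')[200:330,230:440]
cv2.imwrite('pics/c4.png',cv2.resize(s,None,fx=5,fy=5,interpolation=cv2.INTER_CUBIC))
cv2.imwrite('pics/c5.png',cv2.resize(t,None,fx=3.5,fy=3.5,interpolation=cv2.INTER_CUBIC))
```

```text
(no output)
```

View pics/c4.png

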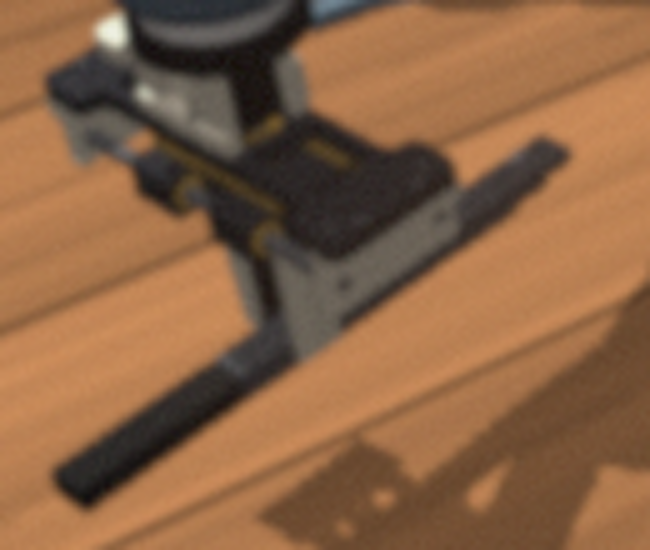

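View pics/c5.png

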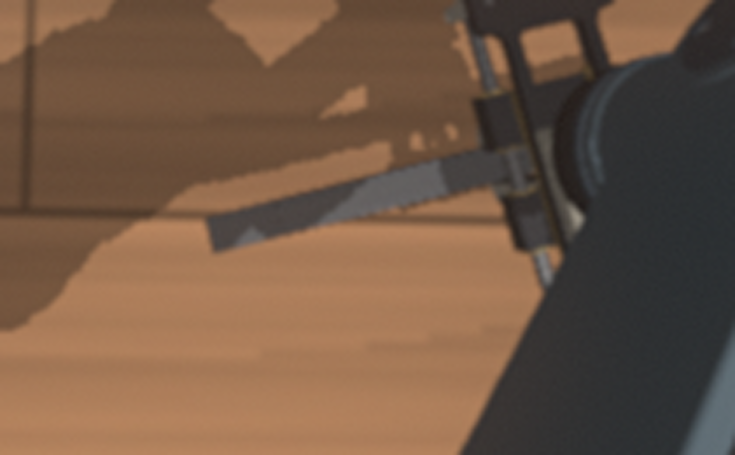

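Run:
```python
from h import *
s=robot.sense();f=robot.grab_frame('scene');t=robot.grab_frame('top')
p=s['tcp_pos'];d=np.array([-.2564,.9666,0])
for a in(0,1,2,3,4):
    e=p+d*.175*np.cos(np.radians(a))+[0,0,.0033-.175*np.sin(np.radians(a))]
    h=p-d*.125+[0,0,.0033+.125*np.sin(np.radians(a))]
    print(a,((proj(f,e)+.4-[80,130])*5).round(1),((proj(f,h)+.4-[80,130])*5).round(1),((proj(t,e)+.4-[230,200])*3.5).round(1))
```

```text
0 [557.6 133.7] [ 66.2 476. ] [207.2 235.4]
1 [558.2 138.6] [ 64.9 472.4] [206.6 235.2]
2 [558.7 143.5] [ 63.7 468.8] [206.1 234.9]
3 [559.2 148.4] [ 62.4 465.2] [205.8 234.7]
4 [559.5 153.4] [ 61.2 461.6] [205.5 234.4]
```

Call:
apply_moves(series=[0,0,0,0,0,8.4,0,0,0,0,0,0,8.4,0,0,0,0,0,0,8.4,0,0,-0.05,0,0.5,0,0,0,0,-0.05,0,0.7,0,0,0,0,-0.05,0,0.7,0,0,0,0,-0.05,0,0.7,0,0,0,0,-0.05,0,0.6,0,0,0])

```text
time_s: 6.3
tcp_pos: [0.4823, -0.1093, 0.1118]
tcp_rot: [-90.0, 0.1, -10.3]
contact_force: [0.3, -0.4, -5.1]
finger_gap: 0.205
```

Call:
apply_moves(series=[0,0,0,0.5,0,0,0,0,0,0,0.3,0,0,0,0,0,0,0.15,0,0,0,0,0,0,0,0,0,0])

```text
time_s: 6.8
tcp_pos: [0.4915, -0.0641, 0.1124]
tcp_rot: [-90.0, 0.0, -10.3]
contact_force: [-0.0, 0.5, -4.3]
finger_gap: 0.207
```

Run:
```python
from h import *
s=robot.sense();print(s['time_s'],s['tcp_pos'],s['tcp_rot'],s['contact_force'],s['wrist_torque'],s['finger_gap'])
f=grab('wrist','w3')
f=grab('scene','s3');t=grab('top','t3')
a=cv2.imread('pics/s3.png')[90:230,200:360];b=cv2.imread('pics/t3.png')[120:270,90:290]
cv2.imwrite('pics/c6.png',cv2.resize(a,None,fx=4,fy=4,interpolation=cv2.INTER_CUBIC))
cv2.imwrite('pics/c7.png',cv2.resize(b,None,fx=4,fy=4,interpolation=cv2.INTER_CUBIC))
```

```text
6.8 [ 0.49147468 -0.06413912  0.11244422] [-9.00111284e+01  2.14682857e-02 -1.03096731e+01] [-0.02909398  0.50768516 -4.3220492 ] [-0.18489944  0.13145116 -0.01632185] 0.2069080855478103
```

View pics/w3.png

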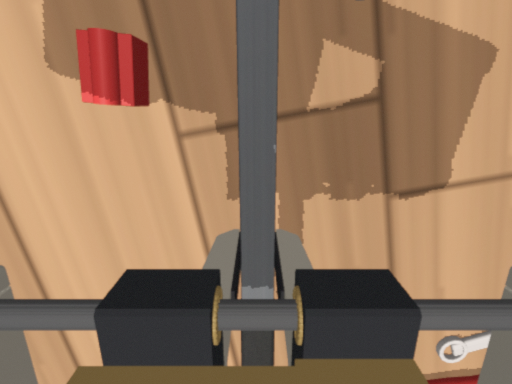

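View pics/c6.png

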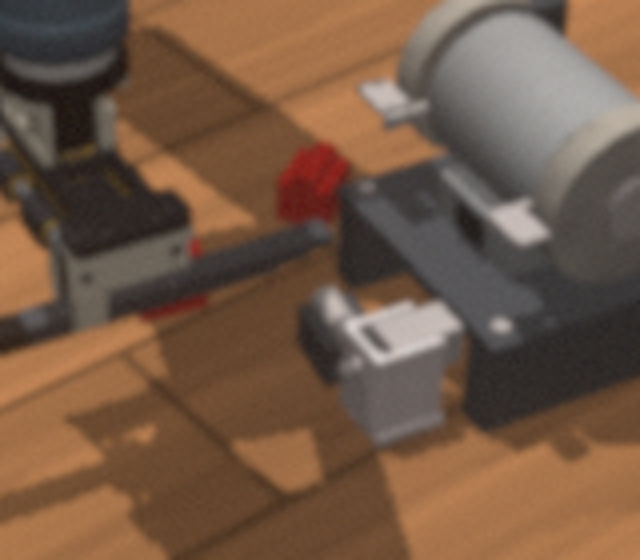

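View pics/c7.png

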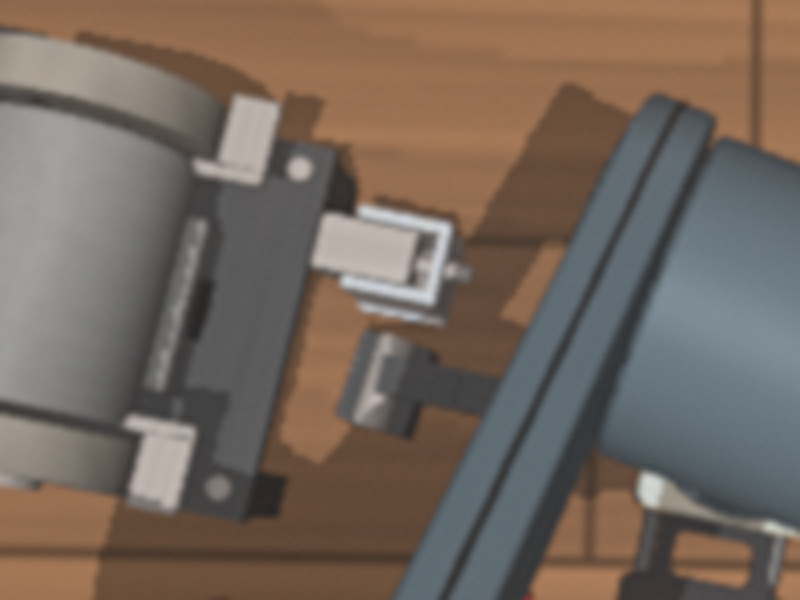

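Run:
```python
from h import *
s=robot.sense();f=robot.grab_frame('scene');t=robot.grab_frame('top')
p=s['tcp_pos'];y=np.radians(79.69);d=np.array([np.cos(y),np.sin(y),0]);x=np.array([d[1],-d[0],0])
for a in(0,1.5,3):
    e=p+d*.175*np.cos(np.radians(a))+[0,0,.0033-.175*np.sin(np.radians(a))]
    for q in(-.01,.01):
        print(a,((proj(f,e+q*x)+.4-[200,90])*4).round(1),((proj(t,e+q*x)+.4-[90,120])*4).round(1))
c1=lambda u,v,z:onz(t,90+u/4-.4,120+v/4-.4,z)
A=c1(335,148,.074);B=c1(244,520,.074);M=(A+B)/2;gx=(A-B)/np.linalg.norm(A-B);gy=np.array([-gx[1],gx[0],0])
print(A,B,M,np.degrees(np.arctan2(gx[1],gx[0])))
for n,P in [('rR',c1(390,335,.044)),('rL',c1(372,430,.044)),('tip',c1(387,376,.114)),('exp tip',e)]:
    r=P-M;print(n,P.round(4),(r@gx).round(4),(r@gy).round(4))
```

```text
0 [320.5 213. ] [370.  389.6]
0 [335.7 229.5] [379.5 349.8]
1.5 [320.3 218.8] [371.8 390.5]
1.5 [335.4 235.3] [381.2 350.9]
3 [319.8 224.7] [373.8 391.5]
3 [335.  241.2] [383.1 352.2]
[0.6451713  0.14215137 0.074     ] [0.44909597 0.17676466 0.074     ] [0.54713364 0.15945802 0.074     ] -10.011314269467073
rR [0.5496 0.113  0.044 ] 0.0105 -0.0453
rL [0.4981 0.1199 0.044 ] -0.0414 -0.0474
tip [0.52   0.1016 0.114 ] -0.0167 -0.0617
exp tip [0.5227 0.1071 0.1067] -0.0149 -0.0558
```

Call:
apply_moves(series=[0,0,0,0.4,0,0,0,0,0,0,0.44,0,0,0,0,0,0.3,0,0,0,0,0,0,0.3,0,0,0,0,0,0,0.3,0,0,0,0,0,0,0,0,0,0,0,0,0,0,0,0,0,0])

```text
time_s: 7.92
tcp_pos: [0.4992, -0.0232, 0.0676]
tcp_rot: [-90.0, 0.0, -10.4]
contact_force: [0.7, -0.2, -3.5]
finger_gap: 0.208
```

```bash
cat > look.py <<'E'
from h import *
import sys
n=sys.argv[1]
s=robot.sense();print(s['time_s'],s['tcp_pos'].round(4),s['tcp_rot'].round(2),s['contact_force'].round(2),s['wrist_torque'].round(3),s['finger_gap'])
grab('scene','s'+n);grab('top','t'+n);grab('wrist','w'+n)
a=cv2.imread(f'pics/s{n}.png')[110:230,200:360];b=cv2.imread(f'pics/t{n}.png')[130:260,110:290]
a=cv2.resize(a,(640,480),interpolation=cv2.INTER_CUBIC);b=cv2.resize(b,(665,480),interpolation=cv2.INTER_CUBIC)
cv2.imwrite(f'pics/c{n}s.png',a);cv2.imwrite(f'pics/c{n}t.png',b)
E
python3 look.py 10
```

```text
7.925 [ 0.4992 -0.0232  0.0676] [-9.000e+01  1.000e-02 -1.037e+01] [ 0.72 -0.23 -3.51] [-0.215  0.078  0.006] 0.20751386212142225
```

View pics/c10s.png

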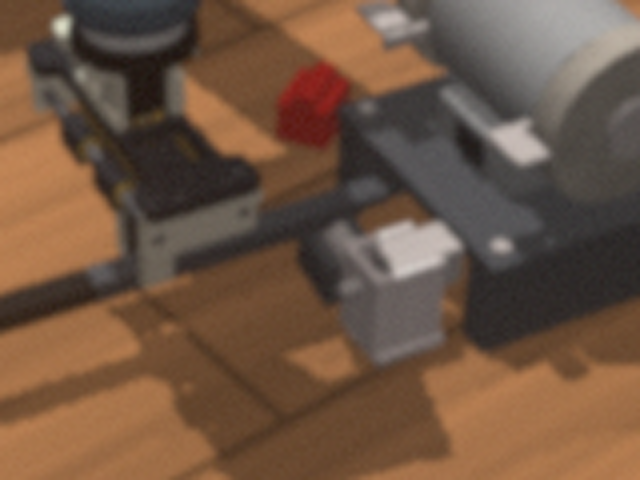

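View pics/c10t.png

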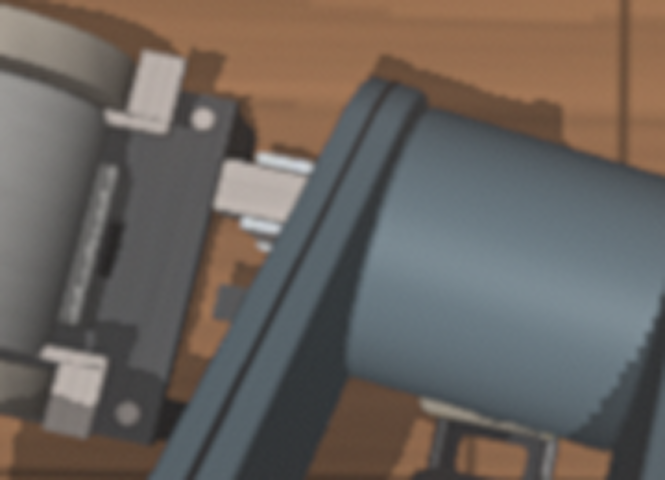

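View pics/w10.png

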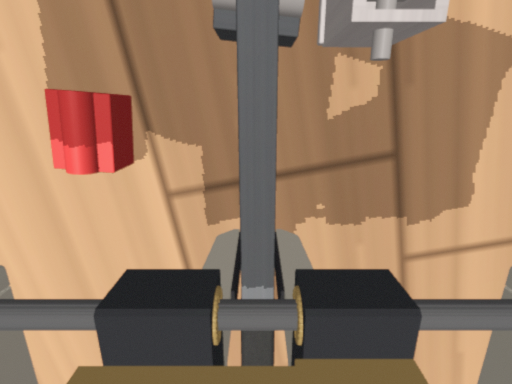

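Call:
apply_moves(series=[0,0,0.06,0,0,0,0,0,0,0.02,0.1,0,0,0,0,0,0,0.1,0,0,0,0,0,0,0.1,0,0,0,0,0,0,0,0,0,0])

```text
time_s: 8.7
tcp_pos: [0.5018, -0.0084, 0.0637]
tcp_rot: [-90.1, -0.0, -10.3]
contact_force: [-0.2, -4.1, -4.7]
finger_gap: 0.21
```

Call:
apply_moves(series=[0,0,0.02,0,0,0,0,0,0,0,0,0,0,0])

```text
time_s: 8.95
tcp_pos: [0.5017, -0.0083, 0.0626]
tcp_rot: [-90.0, 0.0, -10.3]
contact_force: [-0.5, -5.5, -3.9]
finger_gap: 0.207
```

```bash
python3 look.py 11
```

```text
8.95 [ 0.5017 -0.0083  0.0626] [-90.04   0.   -10.33] [-0.5  -5.54 -3.89] [-0.957  0.24  -0.009] 0.20670772974043053
```

View pics/c11s.png

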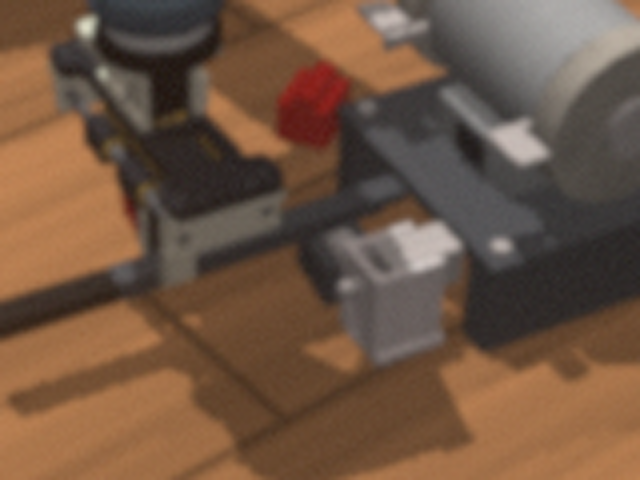

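Call:
apply_moves(series=[0,0,0,-0.06,0,0,0,0,0,0,-0.06,0,0,0,0,0,0,0,0,0,0,0,0,0,0,-1,0,0,0,0,0,0,-1,0,0,0,0,0,0,0,0,0,0,0,0,0,0,0,0])

```text
time_s: 9.98
tcp_pos: [0.5007, -0.0137, 0.0626]
tcp_rot: [-92.0, 0.0, -10.3]
contact_force: [0.5, -0.3, -4.2]
finger_gap: 0.204
```

```bash
python3 look.py 12
```

```text
9.975 [ 0.5007 -0.0137  0.0626] [-92.     0.   -10.31] [ 0.49 -0.33 -4.24] [-0.092  0.088  0.035] 0.20426407234924146
```

View pics/c12s.png

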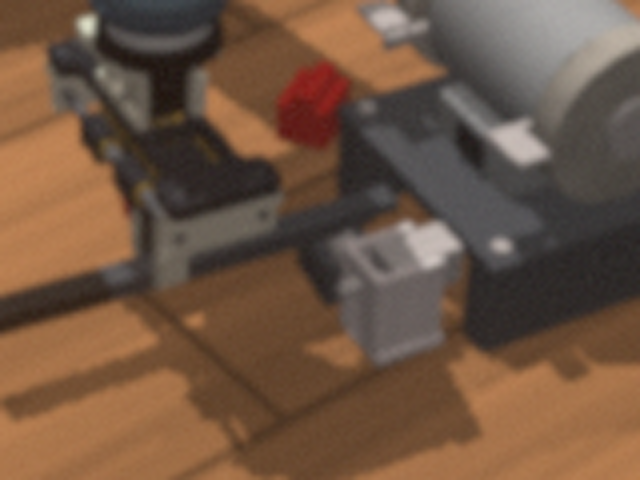

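View pics/c12t.png

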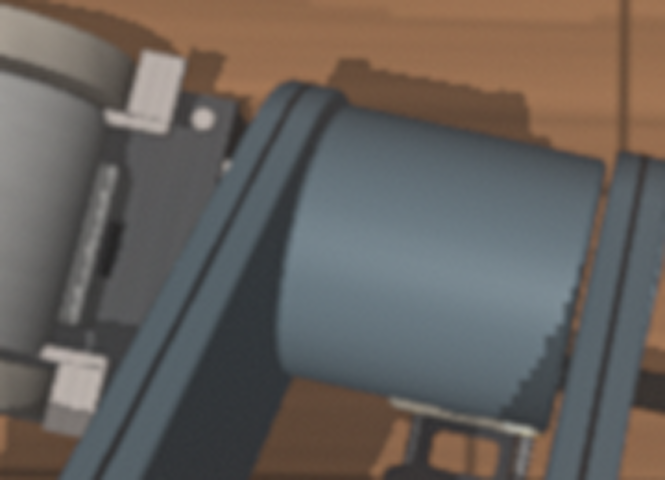

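Call:
apply_moves(series=[0,0,0,0.08,0,0,0,0,0,0,0.08,0,0,0,0,0,0,0.08,0,0,0,0,0,0,0,0,0,0])

```text
time_s: 10.62
tcp_pos: [0.5028, -0.0017, 0.0622]
tcp_rot: [-92.0, 0.0, -10.3]
contact_force: [-0.1, 1.1, -4.3]
finger_gap: 0.209
```

Tip is past the edge without contact. Continue slowly.

Call:
apply_moves(series=[0,0,0,0.06,0,0,0,0,0,0,0.06,0,0,0,0,0,0,0.06,0,0,0,0,0,0,0.04,0,0,0,0,0,0,0,0,0,0])

```text
time_s: 11.25
tcp_pos: [0.5048, 0.0089, 0.0618]
tcp_rot: [-92.0, 0.0, -10.3]
contact_force: [-0.3, 0.8, -4.7]
finger_gap: 0.209
```

Call:
apply_moves(series=[0,0,0,0.02,0,0,0,0,0,0,0.02,0,0,0,0,0,0,0.02,0,0,0,0,0,0,0.02,0,0,0,0,0,0,0,0,0,0])

```text
time_s: 11.88
tcp_pos: [0.5055, 0.0127, 0.0617]
tcp_rot: [-92.0, -0.0, -10.3]
contact_force: [-0.6, -0.1, -4.0]
finger_gap: 0.204
```

Call:
apply_moves(series=[0,0,0,0.02,0,0,0,0,0,0,0.02,0,0,0,0,0,0,0,0,0,0])

```text
time_s: 12.25
tcp_pos: [0.5058, 0.0147, 0.0616]
tcp_rot: [-92.0, 0.0, -10.3]
contact_force: [-0.3, -0.4, -3.8]
finger_gap: 0.207
```

Call:
apply_moves(series=[0,0,0,0.02,0,0,0,0,0,0,0.02,0,0,0,0,0,0,0,0,0,0])

```text
time_s: 12.62
tcp_pos: [0.5062, 0.0166, 0.0616]
tcp_rot: [-92.0, 0.0, -10.3]
contact_force: [0.4, 0.2, -4.9]
finger_gap: 0.21
```

Call:
apply_moves(series=[0,0,0,0.02,0,0,0,0,0,0,0,0,0,0])

```text
time_s: 12.88
tcp_pos: [0.5064, 0.0176, 0.0615]
tcp_rot: [-92.0, 0.0, -10.3]
contact_force: [-0.5, -0.8, -3.6]
finger_gap: 0.209
```

Call:
apply_moves(series=[0,0,0,0.02,0,0,0,0,0,0,0,0,0,0])

```text
time_s: 13.12
tcp_pos: [0.5065, 0.0186, 0.0615]
tcp_rot: [-92.0, 0.0, -10.3]
contact_force: [0.4, 0.4, -5.0]
finger_gap: 0.206
```

Call:
apply_moves(series=[0,0,0,0.02,0,0,0,0,0,0,0,0,0,0])

```text
time_s: 13.38
tcp_pos: [0.5067, 0.0196, 0.0614]
tcp_rot: [-92.0, 0.0, -10.3]
contact_force: [0.2, 0.3, -4.0]
finger_gap: 0.209
```

Call:
apply_moves(series=[0,0,0,0.02,0,0,0,0,0,0,0,0,0,0])

```text
time_s: 13.62
tcp_pos: [0.5069, 0.0206, 0.0614]
tcp_rot: [-92.0, 0.0, -10.3]
contact_force: [-0.1, -0.6, -4.7]
finger_gap: 0.205
```

Call:
apply_moves(series=[0,0,0,0.02,0,0,0,0,0,0,0,0,0,0])

```text
time_s: 13.88
tcp_pos: [0.5071, 0.0215, 0.0614]
tcp_rot: [-92.0, 0.0, -10.3]
contact_force: [0.4, 0.4, -4.5]
finger_gap: 0.2
```

Call:
apply_moves(series=[0,0,0,0.02,0,0,0,0,0,0,0,0,0,0])

```text
time_s: 14.12
tcp_pos: [0.5072, 0.0225, 0.0613]
tcp_rot: [-92.0, 0.0, -10.3]
contact_force: [0.5, 1.3, -4.6]
finger_gap: 0.212
```

Call:
apply_moves(series=[0,0,0,0.02,0,0,0,0,0,0,0,0,0,0])

```text
time_s: 14.38
tcp_pos: [0.5075, 0.0235, 0.0613]
tcp_rot: [-92.0, 0.0, -10.3]
contact_force: [-0.1, 1.0, -3.7]
finger_gap: 0.208
```

Call:
apply_moves(series=[0,0,0,0.02,0,0,0,0,0,0,0,0,0,0])

```text
time_s: 14.62
tcp_pos: [0.5076, 0.0241, 0.0613]
tcp_rot: [-92.0, 0.0, -10.3]
contact_force: [-0.5, -2.7, -4.9]
finger_gap: 0.209
```

Call:
apply_moves(series=[0,0,0,0.01,0,0,0,0,0,0,0,0,0,0,0,0,0,0,0,0,0])

```text
time_s: 15.0
tcp_pos: [0.5076, 0.0242, 0.0613]
tcp_rot: [-92.1, 0.0, -10.3]
contact_force: [-0.4, -5.1, -3.8]
finger_gap: 0.212
```

```bash
python3 look.py 13
```

```text
15.0 [0.5076 0.0242 0.0613] [-9.207e+01  1.000e-02 -1.033e+01] [-0.43 -5.12 -3.78] [-0.966  0.241  0.035] 0.2119500480860165
```

View pics/c13s.png

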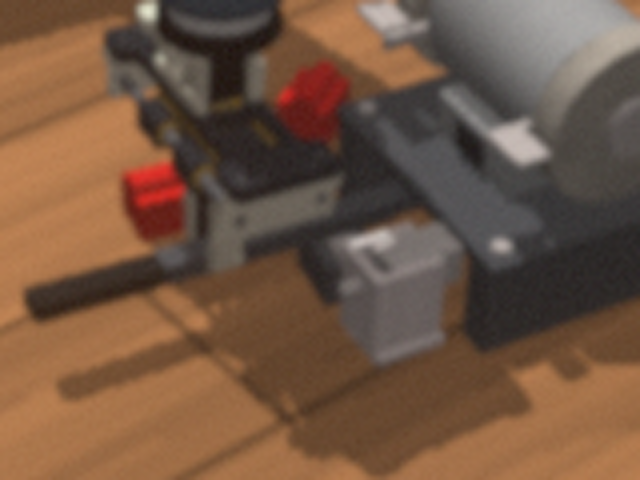

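View pics/w13.png

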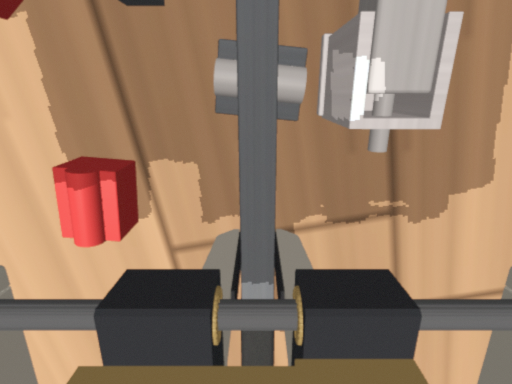

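Call:
apply_moves(series=[0,0,0,-0.01,0,0,0,0,0,0.035,0,1,0,0,0,0,0.035,0,1,0,0,0,0,0,0,0,0,0])

```text
time_s: 15.65
tcp_pos: [0.5075, 0.0241, 0.0576]
tcp_rot: [-90.0, 0.0, -10.4]
contact_force: [0.3, -3.8, -4.3]
finger_gap: 0.208
```

Call:
apply_moves(series=[0,0,0.01,0,0,0,0,0,0,0.01,0,0,0,0,0,0,0,0,0,0,0])

```text
time_s: 16.02
tcp_pos: [0.5077, 0.024, 0.057]
tcp_rot: [-90.0, -0.0, -10.3]
contact_force: [-1.4, -6.9, -2.7]
finger_gap: 0.211
```

Call:
apply_moves(series=[0,0,0,-0.02,0,0,0,0,0,0.025,0,0.7,0,0,0,0,0.025,0,0.7,0,0,0,0,0,0,0,0,0])

```text
time_s: 16.52
tcp_pos: [0.5075, 0.0236, 0.0542]
tcp_rot: [-88.5, 0.0, -10.4]
contact_force: [-0.6, -0.0, -3.4]
finger_gap: 0.21
```

Call:
apply_moves(series=[26,0,0,0,0,0,0,30,0,0,0,0,0,0,45,0,0,0,0,0,0,45,0,0,0,0,0,0,45,0,0,0,0,0,0])

```text
time_s: 17.15
tcp_pos: [0.5075, 0.0234, 0.0543]
tcp_rot: [-88.6, -0.0, -10.3]
contact_force: [0.5, -0.5, 0.1]
finger_gap: 0.484
```

```bash
python3 look.py 14
```

```text
17.15 [0.5075 0.0234 0.0543] [-8.860e+01 -1.000e-02 -1.034e+01] [ 0.53 -0.46  0.08] [-0.086  0.062  0.035] 0.4838858338357854
```

View pics/c14s.png

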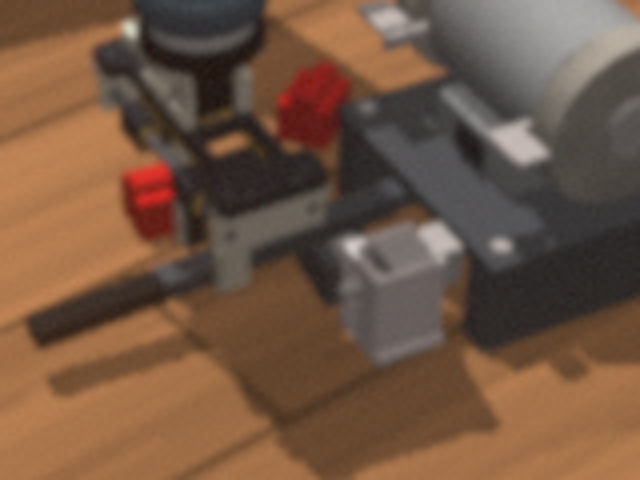

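View pics/w14.png

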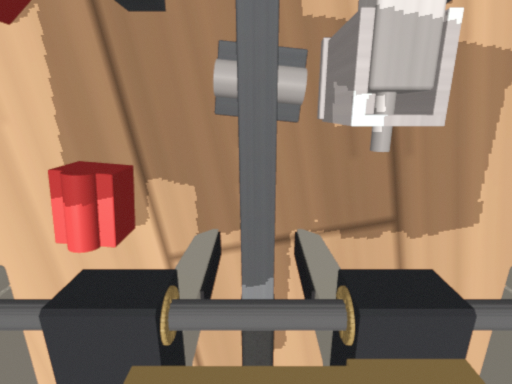

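Call:
apply_moves(series=[45,0,-0.5,0,0,0,0,45,0,-0.7,0,0,0,0,20,0,0,0,-1.4,0,0,0,0,0,-0.7,0,0,0,0,0,0,-0.7,0,0,0,0,0,0,-0.7,0,0,0,0,0,0,0,0,0,0,0,0,0,0,0,0,0])

```text
time_s: 18.3
tcp_pos: [0.4878, -0.0807, 0.1135]
tcp_rot: [-90.0, 0.1, -10.4]
contact_force: [-1.2, 0.3, -0.0]
finger_gap: 0.004
```

```bash
python3 look.py 15
```

```text
18.3 [ 0.4878 -0.0807  0.1135] [-89.97   0.09 -10.37] [-1.21  0.26 -0.03] [-0.071  0.022  0.035] 0.004267806824737878
```

View pics/s15.png

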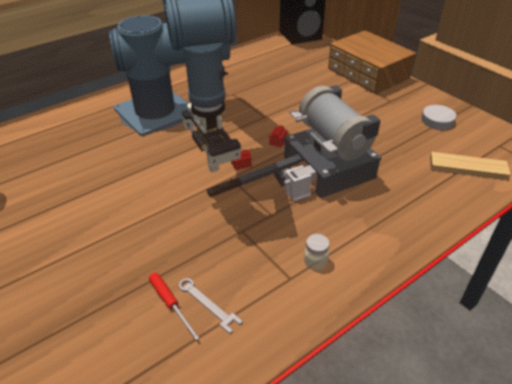

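View pics/w15.png

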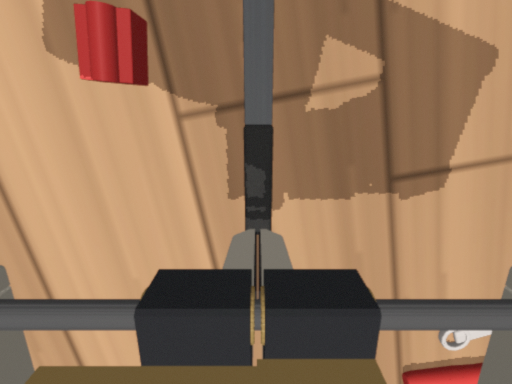

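View pics/t15.png

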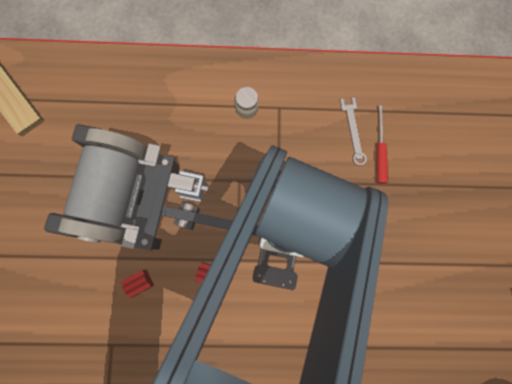

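Run:
```python
from h import *
s=robot.sense();f=robot.grab_frame('wrist')
y=np.radians(79.65);d=np.array([np.cos(y),np.sin(y),0])
for z in(.045,.05,.055):
    r=onz(f,258,126,z)-s['tcp_pos'];print(r@d,r@[d[1],-d[0],0])
e=s['tcp_pos']-d*.02;e[2]=.05;print(proj(f,e))
```

```text
0.06560108788221723 0.00012616349575836843
0.06596204285938209 0.00011543177812265847
0.06632299783654694 0.000104700060486951
[257.6084475 234.0036268]
```

Call:
apply_moves(series=[0,0,0.4,0,0,0,0,0,0,0.4,0,0,0,0,0,0,0.2,0,0,0,0,0,0,0,0,0,0,0])

```text
time_s: 19.0
tcp_pos: [0.488, -0.0808, 0.0638]
tcp_rot: [-90.0, 0.1, -10.3]
contact_force: [-0.3, 0.2, -0.4]
finger_gap: 0.006
```

Call:
apply_moves(series=[0,0,0.04,0,0,0,0,0,0,0,0,0,0,0])

```text
time_s: 19.25
tcp_pos: [0.4887, -0.0815, 0.0628]
tcp_rot: [-90.0, -0.1, -10.3]
contact_force: [-0.4, 0.6, 0.5]
finger_gap: 0.006
```

Call:
apply_moves(series=[0,0,0.04,0,0,0,0,0,0,0,0,0,0,0])

```text
time_s: 19.5
tcp_pos: [0.4883, -0.0814, 0.0603]
tcp_rot: [-90.0, -0.0, -10.3]
contact_force: [0.8, -0.6, -1.1]
finger_gap: 0.003
```

Call:
apply_moves(series=[0,0,0.04,0,0,0,0,0,0,0,0,0,0,0])

```text
time_s: 19.75
tcp_pos: [0.4882, -0.0813, 0.0581]
tcp_rot: [-90.0, 0.0, -10.3]
contact_force: [-0.3, -0.3, 0.2]
finger_gap: 0.009
```

Call:
apply_moves(series=[0,0,0.04,0,0,0,0,0,0,0,0,0,0,0])

```text
time_s: 20.0
tcp_pos: [0.4888, -0.0815, 0.0567]
tcp_rot: [-90.0, -0.1, -10.3]
contact_force: [-1.2, 1.2, 5.5]
finger_gap: 0.005
```

Call:
apply_moves(series=[0,0,0.04,0,0,0,0,0,0,0,0,0,0,0])

```text
time_s: 20.25
tcp_pos: [0.4893, -0.0815, 0.0557]
tcp_rot: [-90.0, -0.1, -10.3]
contact_force: [-1.8, 2.1, 12.4]
finger_gap: 0.005
```

Call:
apply_moves(series=[0,0,0.04,0,0,0,0,0,0,0,0,0,0,0])

```text
time_s: 20.5
tcp_pos: [0.4897, -0.0815, 0.0543]
tcp_rot: [-90.0, -0.2, -10.3]
contact_force: [-3.0, 2.8, 17.5]
finger_gap: 0.006
```

Call:
apply_moves(series=[0,0,0.04,0,0,0,0,0,0,0,0,0,0,0])

```text
time_s: 20.75
tcp_pos: [0.4899, -0.0816, 0.0525]
tcp_rot: [-90.0, -0.2, -10.3]
contact_force: [-2.8, 1.6, 18.4]
finger_gap: 0.005
```

Call:
apply_moves(series=[0,0,0.04,0,0,0,0,0,0,0,0,0,0,0])

```text
time_s: 21.0
tcp_pos: [0.4901, -0.0817, 0.0506]
tcp_rot: [-90.0, -0.2, -10.3]
contact_force: [-2.1, 2.5, 19.7]
finger_gap: 0.007
```

```bash
python3 look.py 16
```

```text
21.0 [ 0.4901 -0.0817  0.0506] [-90.02  -0.25 -10.34] [-2.13  2.46 19.72] [0.536 0.474 0.027] 0.0067754591899072255
```

View pics/c16s.png

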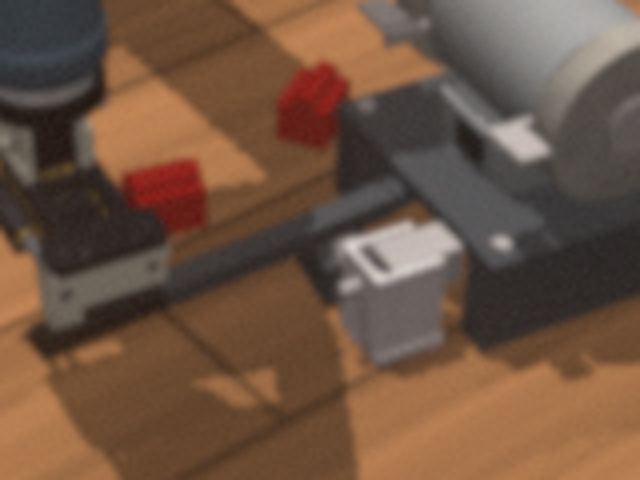

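View pics/c16t.png

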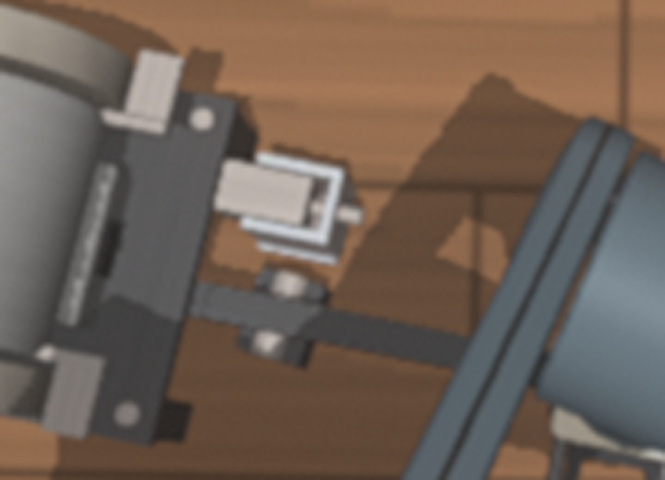

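Call:
apply_moves(series=[0,0,0.03,0,0,0,0,0,0,0.03,0,0,0,0,0,0,0.03,0,0,0,0,0,0,0.03,0,0,0,0,0,0,0,0,0,0,0])

```text
time_s: 21.78
tcp_pos: [0.4904, -0.0816, 0.0447]
tcp_rot: [-90.0, -0.3, -10.3]
contact_force: [-2.1, 2.9, 19.4]
finger_gap: 0.006
```

```bash
python3 look.py 17
```

```text
21.775 [ 0.4904 -0.0816  0.0447] [-90.01  -0.27 -10.35] [-2.13  2.86 19.41] [0.61  0.29  0.014] 0.006244169138838274
```

View pics/c17s.png

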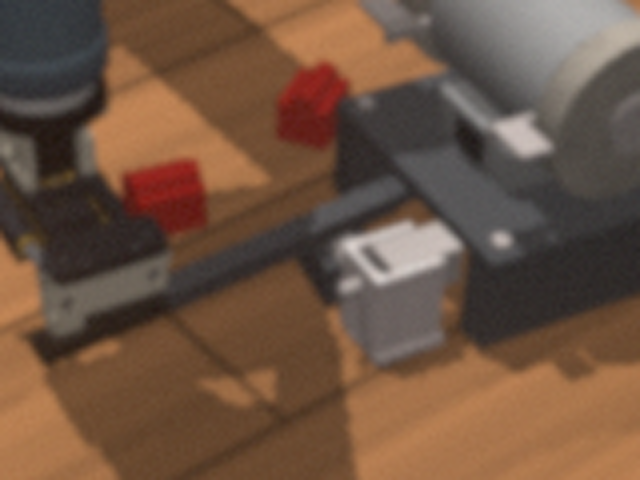

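View pics/c17t.png

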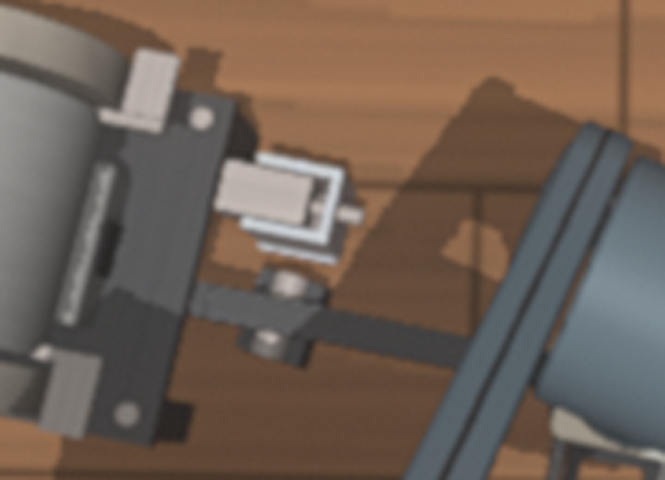

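Call:
apply_moves(series=[0,0,0.03,0,0,0,0,0,0,0.03,0,0,0,0,0,0,0.02,0,0,0,0,0,0,0,0,0,0,0,0,0,0,0,0,0,0])

```text
time_s: 22.55
tcp_pos: [0.4905, -0.0816, 0.0405]
tcp_rot: [-90.0, -0.3, -10.4]
contact_force: [-0.8, 3.3, 17.7]
finger_gap: 0.004
```

```bash
python3 look.py 18
```

```text
22.55 [ 0.4905 -0.0816  0.0405] [-90.    -0.28 -10.35] [-0.75  3.32 17.71] [0.646 0.231 0.055] 0.003862336427562088
```

View pics/c18t.png

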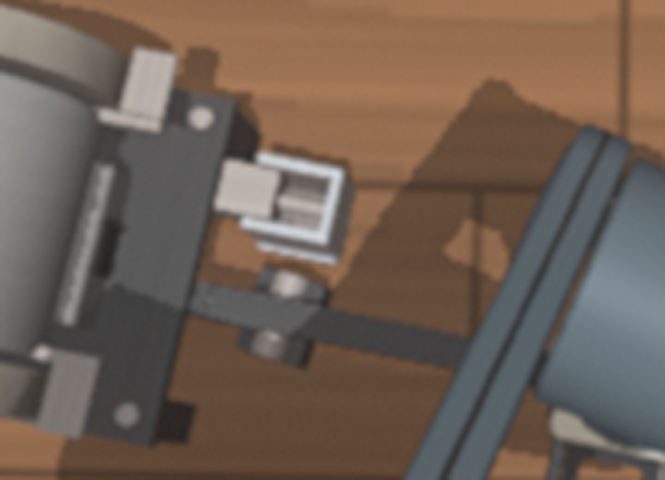

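Tongue (tongue's rear end moved from (305,195) to (275,190)) has sprung in beneath the plate. Lowering gently.

Call:
apply_moves(series=[0,0,0,0,0,0,0,0,0,-0.02,0,0,0,0,0,0,-0.02,0,0,0,0,0,0,-0.02,0,0,0,0,0,0,-0.02,0,0,0,0,0,0,0,0,0,0,0])

```text
time_s: 23.45
tcp_pos: [0.4893, -0.0816, 0.0429]
tcp_rot: [-90.0, -0.1, -10.3]
contact_force: [1.3, 0.7, 5.9]
finger_gap: -0.001
```

Call:
apply_moves(series=[0,0,-0.02,0,0,0,0,0,0,-0.02,0,0,0,0,0,0,-0.02,0,0,0,0,0,0,-0.02,0,0,0,0,0,0,0,0,0,0,0])

```text
time_s: 24.08
tcp_pos: [0.488, -0.0813, 0.0461]
tcp_rot: [-90.0, 0.0, -10.3]
contact_force: [-0.1, 0.9, 0.2]
finger_gap: 0.005
```

Load is off the bar. Raise clear and check.

Call:
apply_moves(series=[0,0,-0.05,0,0,0,0,0,0,-0.2,0,0,0,0,0,0,-0.6,0,0,0,0,0,0,-0.8,0,-0.3,0,0,0,0,-0.4,-0.8,0,0,0,0,0,0,-0.8,0,0,0,0,0,0,0,0,0,0,0,0,0,0,0,0,0])

```text
time_s: 25.08
tcp_pos: [0.4738, -0.1595, 0.1494]
tcp_rot: [-90.3, 0.0, -10.4]
contact_force: [-0.7, -0.1, -0.4]
finger_gap: 0.006
```

```bash
python3 look.py 19
```

```text
25.075 [ 0.4738 -0.1595  0.1494] [-9.027e+01  1.000e-02 -1.039e+01] [-0.65 -0.06 -0.38] [-0.015  0.045  0.014] 0.005831929549216453
```

View pics/c19s.png

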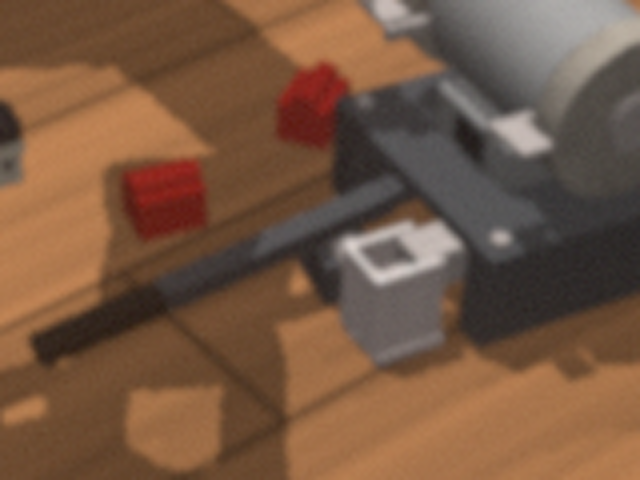

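View pics/c19t.png

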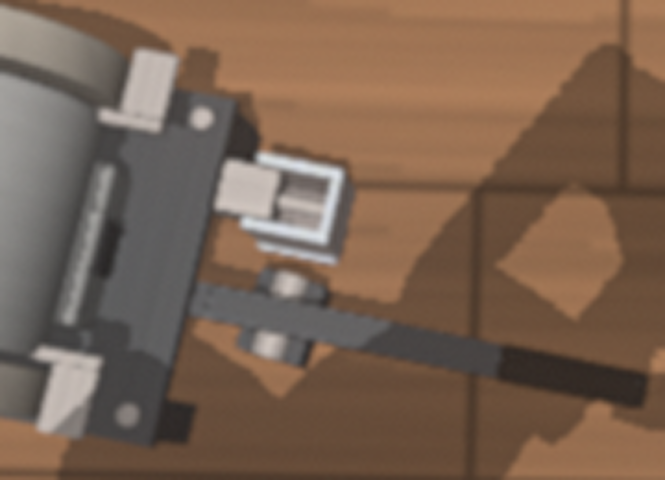

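Run:
```python
from h import *
t=robot.grab_frame('top');k=665/180
a=onz(t,110+645/k,130+388/k,.036);b=onz(t,110+192/k,130+298/k,.072)
print(a,b,.3-np.linalg.norm(a-b))
s=robot.sense();print(s['time_s'],s['contact_force'],abs(s['qd']).max())
print(robot.sign_off())
```

```text
[ 0.48599568 -0.10017074  0.036     ] [0.52936356 0.15933649 0.072     ] 0.034442519765406965
25.275 [-0.23380793 -0.22522726 -0.53291114] 0.12483158980824717
the job is handed in; nothing more can be done
None
```

I carried out every step and handed the job in at about 25 s. The last pictures show the plate's front edge resting on the tongue and the bar lying still on the grey fulcrum. No verdict was reported.

- **Insertion:** I carried the bar over the fulcrum and slid the tip under the plate. It touched the cross-brace with about 5 N at roughly 33 mm depth, and the largest horizontal force I read while it was butted there was 7 N. I then set the bar down on the ridge and let go.
- **Lifting:** I pressed the handle with closed fingers, at up to about 20 N, until the tongue sprang in. I then eased the plate down in 1 mm steps until the press force read about zero.
- **Last checks:** The tip is about 34 mm under the plate, measured from the picture. The arm is clear of everything, and its force readings are within noise.
- **Not measured:** I did not measure the final tilt or the load on the tongue. I judged them from the pictures and from the force on the bar going to zero.
- **Went wrong on the way:** On the first approach the tip sat slightly high and bumped the plate's front edge at about 5.5 N. I backed off, tilted the tip down 2° and went in without touching the edge again.

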